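Set the casting flasks over the wax trees

ROBOT

A 6-joint arm with a two-finger parallel gripper is mounted at the origin on a cart in front of the work surface, level with it; the furniture and walls round the work are solid. World frame = base frame: x ahead of the robot, y to its left, z up, the work surface at z = 0. Lengths are in mm, angles in degrees, forces in N, time in s.
With the tool pointing down it reaches from about 275 to 775 mm from the base axis. Payload 14.6 kg.
Tool frame: the origin (TCP) lies at the very end of the fingers, on their centre line; the grasp point (between the pads) lies 19 mm behind it; z points along the fingers, y is the line along which they close (so a half turn about z gives the same grasp; the last joint's range is limited). The gripper opens to 85 mm and grips with 20 to 120 N. Pads are 22 mm wide; open, the fingers measure 114 mm over their backs; the gripper's body (76 mm by 85 mm) begins 54 mm behind the grasp point. The pads swing forward as they close: fully open they stand 13 mm farther back than shut.
Start: joints at [-8.898, 15.075, -2.767, 72.158, 0, 81.102], TCP at [525.003, -0.006, 202.778] pointing down, gripper open.
Joint ranges: [-151.79, 151.79], [-50.71, 97.33], [-67.44, 78.34], [-121.81, 120.89], [-77.56, 73.72], [-180, 180]. Speed limits (degrees/s): [108.29, 108.29, 147.25, 159.86, 180, 180].

INTERFACE

Orientations are given as a 3x3 rotation matrix whose columns are the frame's x, y, z axes.
In Python, from rig import bot, vision, job gives the robot as it stands.
- The arm moves only by the tool drive_tool, never from a script. Its argument "deltas" is a list of rows, each a list of 7 numbers: the turn, a rotation vector about the tool's x, y, z in rad, then the shift along the tool's x, y, z in mm, then the closure, from 0 (fully open) to 1 (shut). A call has 1 to 12 rows; each row shifts and turns the commanded pose from where the row before left it, along the tool's axes as they then stand; what a row does not reach is not made up. A row lasts 1/12 s, in which the tool goes at most 41.7 mm and 7.16 degrees, less where a joint would pass 70% of its speed; a pose out of reach is approached as far as the arm can. A call is refused whole if a number of a shift passes 41.7 or a number of a turn 0.125, either way. A call with a gripper value outside its range is refused whole. The fingers move at their own pace and stop on an object; "grip_force" is the grip in N (left out, the last holds). Time passes only in rows, so rows that do not move let the fingers close. It gives the time, the measured TCP pose, the force, the opening and the grip force at its end, in the units of the state.
- bot.sense(): the state, without advancing time (a new reading comes with each control period).
- vision.capture(name): name is "scene" or "side" or "wrist"; returns a dict with "pixels" (400x640x3 uint8, red, green, blue), "camera_matrix" (3x3 intrinsics, pixels), "extrinsics" (4x4, takes a point from world to camera coordinates). Camera axes: x right, y down, z forward; pixel columns grow to the right and rows downward; lengths in mm; the calibration is good to about 2 mm. A picture is of the moment at which its call begins. There is no depth.
- job.job_done(): hands the job in; it is judged then, once.
The state is a dict: "time": time; "joint_positions": joint angles; "qvel": joint speeds; "joint_efforts": joint torques, N m; "tcp_pos": TCP position; "orientation": TCP orientation; "force": force on the tool from outside, world axes, zero at the start; "torque": the same for the moment, N m; "gripper_width": finger opening in mm; "gripper_force": force on a finger pad.
Only numpy, scipy, OpenCV 4.12 (cv2) and the standard library are available. Lean on these libraries where they do the work, as an engineer would, in place of code of your own. Each camera call takes 0.05 s, during which the arm holds its last target. There are 200 camera calls.

TASK

The wax trees on their rubber sprue bases are ready for investing. Lower each of the four plain steel casting flasks gently over the wax tree on the base made for its diameter and seat it fully home and upright in the rubber, without hitting the wax. Leave the two perforated, flanged flasks standing where they are.

Things in the scene. Friction and masses are not known exactly. Their poses are not given: they have to be found in the camera images.
- flask_a_center (a point): the smallest plain casting flask: a smooth, bright stainless-steel tube open at both ends, standing upright, 34 mm outside diameter, 56 mm high, wall 3 mm, 100 g; the point is its centre (half-way up, on the axis), z along the axis
- flask_b_center (a point): the second smallest plain casting flask: a smooth, bright stainless-steel tube open at both ends, standing upright, 44 mm outside diameter, 62 mm high, wall 3 mm, 125 g; the point is its centre (half-way up, on the axis), z along the axis
- flask_c_center (a point): the second largest plain casting flask: a smooth, bright stainless-steel tube open at both ends, standing upright, 54 mm outside diameter, 68 mm high, wall 3 mm, 150 g; the point is its centre (half-way up, on the axis), z along the axis
- flask_d_center (a point): the largest plain casting flask: a smooth, bright stainless-steel tube open at both ends, standing upright, 64 mm outside diameter, 74 mm high, wall 3 mm, 175 g; the point is its centre (half-way up, on the axis), z along the axis
- base_a: smallest sprue base, for the 34 mm flask: loose black rubber cup, 58 mm across, 20 mm high; origin: centre of its underside. The flask stands on its flat floor, 6 mm up, inside a greased tapered wall (inner diameter 42 mm at the floor, 51 at the lip) that leads it in and covers its lowest 14 mm: grip high. On its axis a green wax tree, diameter 12 mm, tip 46 mm above the underside
- base_b: second smallest sprue base, for the 44 mm flask: loose black rubber cup, 68 mm across, 20 mm high; origin: centre of its underside. The flask stands on its flat floor, 6 mm up, inside a greased tapered wall (inner diameter 52 mm at the floor, 61 at the lip) that leads it in and covers its lowest 14 mm: grip high. On its axis a green wax tree, diameter 18 mm, tip 52 mm above the underside
- base_c: second largest sprue base, for the 54 mm flask: loose black rubber cup, 78 mm across, 20 mm high; origin: centre of its underside. The flask stands on its flat floor, 6 mm up, inside a greased tapered wall (inner diameter 62 mm at the floor, 71 at the lip) that leads it in and covers its lowest 14 mm: grip high. On its axis a green wax tree, diameter 26 mm, tip 58 mm above the underside
- base_d: largest sprue base, for the 64 mm flask: loose black rubber cup, 88 mm across, 20 mm high; origin: centre of its underside. The flask stands on its flat floor, 6 mm up, inside a greased tapered wall (inner diameter 72 mm at the floor, 81 at the lip) that leads it in and covers its lowest 14 mm: grip high. On its axis a green wax tree, diameter 34 mm, tip 64 mm above the underside
- perf_small_center (a point): a perforated vacuum-casting flask: steel tube 40 mm in diameter and 60 mm high with rows of round holes and a flat flange ring of 58 mm diameter round its top; not wanted here, stays where it stands. The point is its centre, half-way up
- perf_large_center (a point): a perforated vacuum-casting flask: steel tube 50 mm in diameter and 70 mm high with rows of round holes and a flat flange ring of 68 mm diameter round its top; not wanted here, stays where it stands. The point is its centre, half-way up

How it is judged:
By the outcome, as a careful person would: the job done as asked, in the order asked, and still so for the second after the job is handed in, with the robot touching nothing.
It also fails if it takes over 93 s, if anything falls off the work surface, if the arm or the gripper's body presses on something with over 40 N, if the wrist force passes 120 N, or if a joint passes its speed limit or range.

## Working session

There is one attempt and no reset: what is moved stays moved. The work goes in short steps, Python scripts to look and compute and a tool call to move; the robot and the scene stay as the last step left them, time stands still between calls to the robot, and variables do not carry over. Pictures are saved under pics/ and viewed, at most 14 in all, crops included, and the job is handed in when it is done.

Besides the shell and the picture viewer there is one more tool, called after "Request:" in YAML: its name, and indented under it one key for each argument. drive_tool: Moves the arm, as the interface text tells. Its arguments: {"type":"object","properties":{"deltas":{"type":"array"},"grip_force":{"type":"number"}},"required":["deltas"]}

```bash
mkdir -p pics
cat > h.py <<'E'
import numpy as np, cv2
from rig import bot, vision, job
def cap(n,f=None):
    d=vision.capture(n); im=cv2.cvtColor(np.array(d["pixels"]),cv2.COLOR_RGB2BGR)
    if f: cv2.imwrite("pics/"+f,im)
    return im,np.array(d["camera_matrix"]),np.array(d["extrinsics"])
def ray(K,T,u,v,z):
    R,t=T[:3,:3],T[:3,3]; o=-R.T@t; d=R.T@np.linalg.solve(K,[u,v,1.]); return o+d*(z-o[2])/d[2]
def proj(K,T,p):
    q=K@(T[:3,:3]@np.asarray(p,float)+T[:3,3]); return q[:2]/q[2]
E
python3 - <<'E'
from h import *
for n in("scene","side","wrist"):
    im,K,T=cap(n,n+"0.png"); print(n,K[0,0],(-T[:3,:3].T@T[:3,3]).round(),T[:3,:3].round(2).tolist())
s=bot.sense();print(s["time"],s["tcp_pos"],np.round(s["orientation"],3).tolist(),s["gripper_width"])
E
```

```text
scene 458.6301026144927 [ 139. -523.  823.] [[0.77, -0.64, -0.01], [-0.47, -0.57, -0.67], [0.42, 0.52, -0.74]]
side 389.6396808890637 [338. 634. 630.] [[-0.94, -0.35, 0.01], [-0.23, 0.6, -0.76], [0.26, -0.72, -0.65]]
wrist 276.54624264256654 [525.  85. 373.] [[1.0, -0.0, -0.0], [0.0, -0.95, 0.32], [-0.0, -0.32, -0.95]]
0.15 [5.24801963e+02 1.17230596e-02 2.02446313e+02] [[0.0, 1.0, -0.001], [1.0, -0.0, 0.0], [0.0, -0.001, -1.0]] 85.30125397240624
```

View pics/scene0.png

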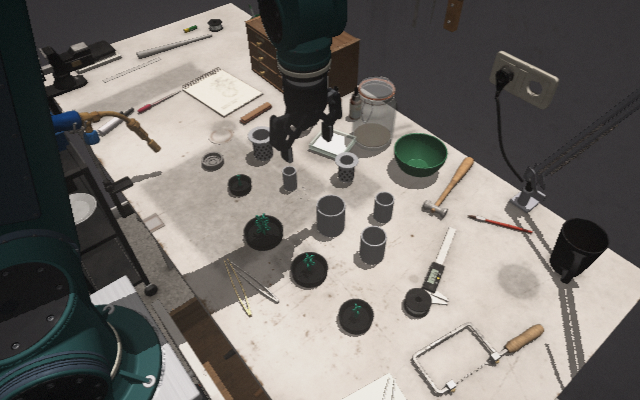

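View pics/side0.png

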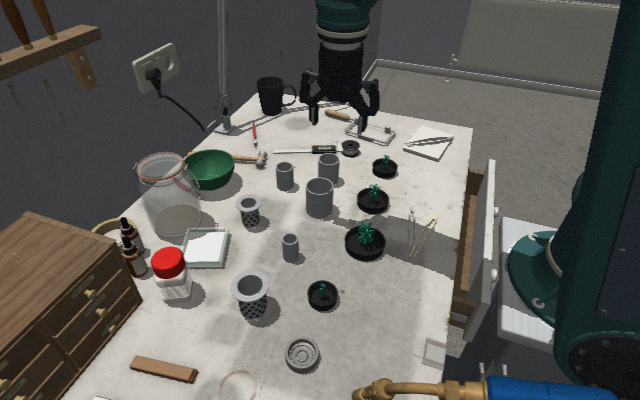

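View pics/wrist0.png

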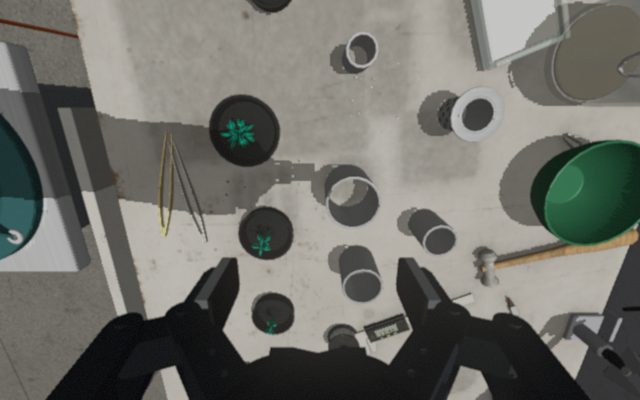

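The scene view shows base a at (240,185), d at (263,232), c at (309,269) and b at (355,316). The flasks there are a (290,178), d (331,215), c (372,245) and b (384,207). In the wrist view the rims are a (362,50), d (353,202), c (361,281) and b (439,239). The perforated flasks are at (260,143) and (346,166) in the scene view.

```bash
cat > m.py <<'E'
from h import *
H=dict(a=56,b=62,c=68,d=74); OD=dict(a=34,b=44,c=54,d=64); BD=dict(a=58,b=68,c=78,d=88)
def darkblob(im,seed,thr=60,r=70):
    hsv=cv2.cvtColor(im,cv2.COLOR_BGR2HSV)
    m=((im.max(2)<thr)|((hsv[...,1]>110)&(abs(hsv[...,0].astype(int)-80)<20))).astype(np.uint8)
    m=cv2.morphologyEx(m,cv2.MORPH_OPEN,np.ones((3,3),np.uint8))
    n,l,s,c=cv2.connectedComponentsWithStats(m); k=l[seed[1],seed[0]]
    if k==0:
        i=np.argmin(np.where(np.arange(n)>0,np.hypot(*(c-seed).T),1e9)); k=i
    cs,_=cv2.findContours((l==k).astype(np.uint8),cv2.RETR_EXTERNAL,cv2.CHAIN_APPROX_NONE)
    return max(cs,key=len)[:,0]
def rimplane(K,T,cont,z): return np.array([ray(K,T,u+.0,v+.0,z)[:2] for u,v in cont])
E
python3 - <<'E'
from m import *
W={'d':(244,150),'c':(266,240),'b':(275,310)}
S={'a':(240,187),'d':(263,238),'c':(309,272),'b':(355,320)}
D={'a':(322,298),'d':(365,250),'c':(373,204),'b':(385,172)}
for n,seeds in(("wrist",W),("scene",S),("side",D)):
    im,K,T=cap(n); cam=-T[:3,:3].T@T[:3,3]
    for k,s in seeds.items():
        c=darkblob(im,s); P=rimplane(K,T,c,20.)
        hull=cv2.convexHull(P.astype(np.float32))[:,0]; 
        # far-side lip points: circle of known radius through the far half
        m=hull.mean(0); v=m-cam[:2]; v/=np.linalg.norm(v); R=BD[k]/2
        from scipy.optimize import least_squares
        for _ in range(3):
            f=P[(P-m)@v>-5]; f=f[np.hypot(*(f-m).T)>R-8]
            m=least_squares(lambda q:np.hypot(*(f-q).T)-R,m,loss='soft_l1').x
        print(n,k,m.round(1),len(c),"res",np.std(np.hypot(*(f-m).T)-R).round(1),"width",round(2*np.abs((P-m)@[-v[1],v[0]]).max(),1))
rim={'a':(362,50),'d':(353,202),'c':(361,281),'b':(439,239)}
im,K,T=cap("wrist"); sc,Ks,Ts=cap("scene"); sd,Kd,Td=cap("side")
w=im.copy()
for k,p in rim.items():
    q=ray(K,T,*p,H[k]); print("flask",k,q.round(1),proj(Ks,Ts,q).round(),proj(Kd,Td,q).round())
    for I,k_,t_ in((w,K,T),(sc,Ks,Ts),(sd,Kd,Td)):
        th=np.linspace(0,6.283,60); cv2.polylines(I,[np.int32([proj(k_,t_,q+[OD[k]/2*np.cos(x),OD[k]/2*np.sin(x),0]) for x in th])],1,(0,0,255),1)
o=np.hstack([cv2.resize(w[0:330,200:500],None,fx=1.3,fy=1.3),cv2.resize(sc[130:345,220:410],None,fx=2,fy=2)[:429]])
cv2.imwrite("pics/ov.png",o); print(o.shape)
E
```

```text
wrist d [434.9  57.4] 200 res 0.9 width 85.9
wrist c [452.7 -81. ] 155 res 1.9 width 75.3
wrist b [ 454.5 -222.1] 114 res 1.5 width 63.5
scene a [470.9 211.7] 68 res 2.1 width 53.7
scene d [432.1  52.3] 111 res 2.0 width 83.2
scene c [448.8 -89.8] 104 res 1.6 width 74.5
scene b [ 451.4 -231. ] 97 res 1.5 width 62.9
side a [473.3 219.5] 87 res 1.3 width 52.9
side d [433.8  59.4] 109 res 1.6 width 86.5
side c [452.5 -79.7] 83 res 1.8 width 72.2
side b [ 455.3 -219.8] 64 res 1.7 width 62.8
flask a [570.4 140.9  56. ] [289. 170.] [290. 238.]
flask d [565.6 -16.8  74. ] [329. 204.] [319. 186.]
flask c [ 581.2 -126.6   68. ] [369. 233.] [329. 160.]
flask b [676.3 -69.5  62. ] [382. 198.] [284. 167.]
(429, 770, 3)
```

View pics/ov.png

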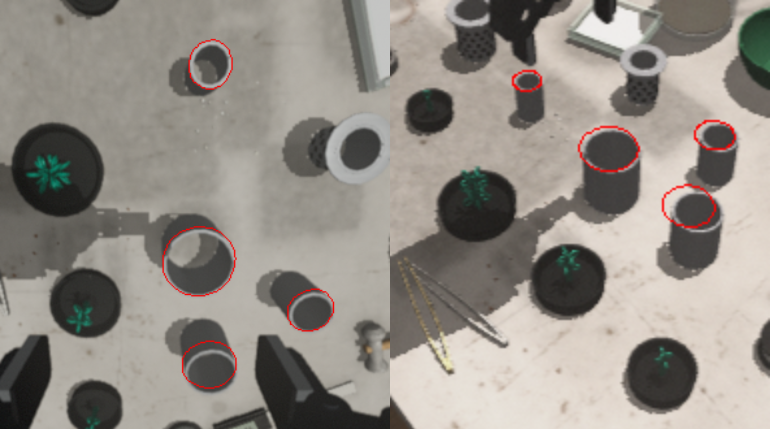

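The overlay fits flasks a, b and d closely. Flask c's rim really lies near (361.5,284.5) in the wrist view and (373.5,235) in the scene view. I'll refine the rims using both views and place the perforated flasks too.

Run:
```python
from m import *
im,K,T=cap("wrist"); _,Ks,Ts=cap("scene"); _,Kd,Td=cap("side")
w={'a':(362,50.5),'d':(353,202.5),'c':(361.5,284.5),'b':(439,239)}
s={'a':(289,170),'d':(330.5,205.5),'c':(373.5,234.5),'b':(384,198.5)}
for k in w: print(k,ray(K,T,*w[k],H[k]).round(1),ray(Ks,Ts,*s[k],H[k]).round(1))
print("perf s",ray(K,T,477,113,60).round(),ray(Ks,Ts,347,160,60).round(),"perf l",ray(Ks,Ts,260,135,70).round(),ray(Kd,Td,250,285,70).round())
```

```text
a [570.6 140.4  56. ] [572.  141.3  56. ]
d [565.7 -17.4  74. ] [565. -21.  74.]
c [ 582.2 -132.    68. ] [ 585.2 -135.3   68. ]
b [676.5 -69.6  62. ] [677.  -73.8  62. ]
perf s [697.  80.  60.] [699.  75.  60.] perf l [584. 279.  70.] [586. 281.  70.]
```

Request:
drive_tool:
  deltas:
    - [0,0,0,-10,20,20,0]
    - [0,0,0,-9,20.5,20,0]
    - [0,0,0,0,0,30,0]
    - [0,0,0,0,0,30,0]
    - [0,0,0,0,0,25,0]
    - [0,0,0,0,0,15,0]
    - [0,0,0,0,0,12,0]
    - [0,0,0,0,0,10,0]
    - [0,0,0,0,0,10,0]
    - [0,0,0,0,0,0,0]
    - [0,0,0,0,0,0,0]
  grip_force: 45

```text
time: 1.52
tcp_pos: [565.4, -19.0, 30.8]
orientation: [[-0.0, 1.0, -0.0], [1.0, 0.0, 0.0], [0.0, -0.0, -1.0]]
force: [-0.0, -0.1, 1.2]
gripper_width: 85.6
gripper_force: 0.0
```

Run:
```python
from m import *
im,K,T=cap("wrist"); sd,_,_=cap("side")
cv2.imwrite("pics/g1.png",np.hstack([im[:,160:480],cv2.resize(sd[110:260,240:420],None,fx=2.2,fy=2.66)[:400]])); s=bot.sense(); print(s["time"],s["tcp_pos"],s["force"])
```

```text
Traceback (most recent call last):
ValueError: all the input array dimensions except for the concatenation axis must match exactly, but along dimension 0, the array at index 0 has size 400 and the array at index 1 has size 399
```

Request:
drive_tool:
  deltas:
    - [0,0,0,0,0,0,0.3]
    - [0,0,0,0,0,0,0.5]
    - [0,0,0,0,0,0,0.6]
    - [0,0,0,0,0,0,0.6]
    - [0,0,0,0,0,0,0.6]
    - [0,0,0,0,0,0,0.6]
  grip_force: 45

```text
time: 2.12
tcp_pos: [565.9, -19.1, 32.0]
orientation: [[-0.0, 1.0, 0.001], [1.0, 0.0, -0.0], [-0.0, 0.001, -1.0]]
force: [-4.6, 0.0, 13.5]
gripper_width: 61.8
gripper_force: 45.6
```

Run:
```python
from m import *
im,K,T=cap("wrist"); sd,_,_=cap("side")
cv2.imwrite("pics/g1.png",np.hstack([im[:,160:480],cv2.resize(sd[110:260,240:420],(400,400))])); s=bot.sense(); print(s["time"],s["tcp_pos"],s["force"],s["gripper_width"],s["gripper_force"])
```

```text
2.2167 [565.85268649 -19.08612318  31.99752402] [-5.16873073 -0.35754877 13.43277378] 62.1511808839256 45.627104099839926
```

View pics/g1.png

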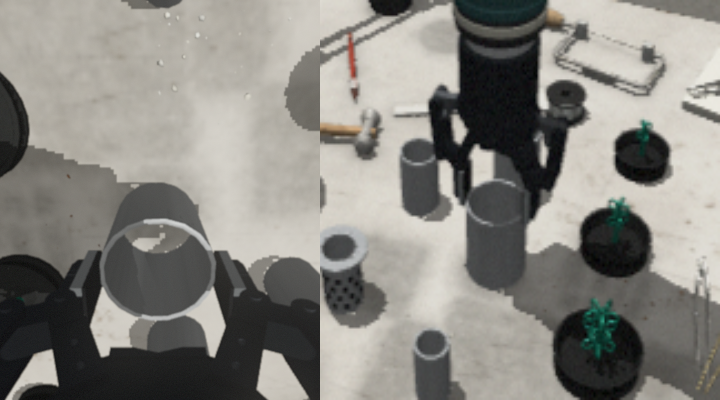

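The wrist view shows flask d held between the pads with its rim centre near (319,270). The side view shows it upright. I'll lift it and carry it over base d.

Request:
drive_tool:
  deltas:
    - [0,0,0,0,0,-10,0.6]
    - [0,0,0,0,0,-20,0.6]
    - [0,0,0,0,0,-25,0.6]
    - [0,0,0,5,-10,-25,0.6]
    - [0,0,0,12,-22,-15,0.6]
    - [0,0,0,15,-26,0,0.6]
    - [0,0,0,15,-26,0,0.6]
    - [0,0,0,14,-25,0,0.6]
    - [0,0,0,10,-16,0,0.6]
    - [0,0,0,4,-7.5,0,0.6]
    - [0,0,0,0,0,0,0.6]
    - [0,0,0,0,0,0,0.6]

```text
time: 3.22
tcp_pos: [433.8, 55.8, 126.3]
orientation: [[-0.0, 1.0, 0.001], [1.0, 0.0, -0.0], [-0.0, 0.001, -1.0]]
force: [0.1, -0.7, -1.5]
gripper_width: 61.4
gripper_force: 49.7
```

Run:
```python
from m import *
im,K,T=cap("wrist"); sc,_,_=cap("scene"); sd,_,_=cap("side"); s=bot.sense(); p=s["tcp_pos"]; print(s["time"],p,s["gripper_width"])
print("rim rel tcp",(ray(K,T,319,270,p[2]+42)-p).round(1))
cv2.imwrite("pics/g2.png",np.hstack([im[:,160:480],cv2.resize(sc[130:280,190:340],(400,400))]))
```

```text
3.3667 [434.08538928  55.48073506 125.76659094] 61.62860913830199
rim rel tcp [ 0.7  2.5 42. ]
```

View pics/g2.png

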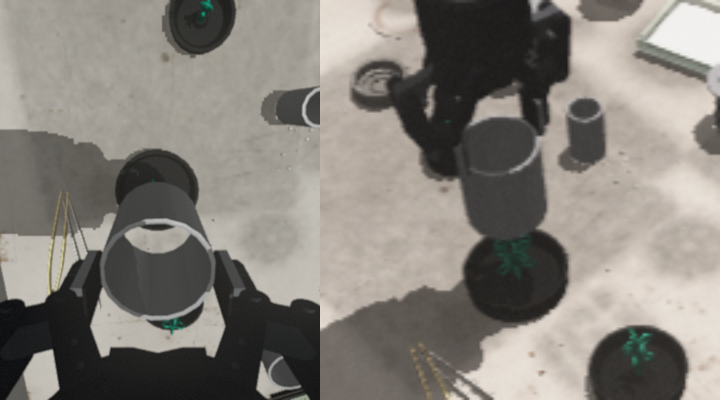

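Run:
```python
from m import *
im,K,T=cap("wrist"); sc,Ks,Ts=cap("scene")
print("far lip d",ray(K,T,317,149.5,20),"lip left/right",ray(K,T,275.5,187,20),ray(K,T,358.5,187,20))
print("lip a: L,R,top,bottom",[ray(K,T,*q,20)[:2].round(1) for q in((329,22),(396,22),(362,50))])
p=np.array([434.8,58,84]); 
# flask bottom silhouette in scene vs predicted at several centres
th=np.linspace(0,6.283,60)
for z,c,r in((84,p,32),(20,[433,56,0],44)):
    q=np.array([proj(Ks,Ts,[c[0]+r*np.cos(t),c[1]+r*np.sin(t),z]) for t in th]); print(z,q.min(0).round(1),q.max(0).round(1))
g=cv2.cvtColor(sc,cv2.COLOR_BGR2GRAY); 
print("row bottomflask",list(g[212,236:286])); print("row base",list(g[234,236:292])); print("col",list(g[205:256,263]))
```

```text
far lip d [433.79989357 101.41957658  20.        ] lip left/right [390.70228143  62.89498373  20.        ] [476.78021692  62.81409566  20.        ]
lip a: L,R,top,bottom [array([444.3, 210.7]), array([502.2, 210.6]), array([473.9, 189.1])]
84 [244.7 199.3] [274.9 222.2]
20 [242.9 215. ] [282.6 246.2]
row bottomflask [np.uint8(168), np.uint8(171), np.uint8(177), np.uint8(174), np.uint8(178), np.uint8(179), np.uint8(173), np.uint8(172), np.uint8(169), np.uint8(112), np.uint8(62), np.uint8(64), np.uint8(63), np.uint8(61), np.uint8(62), np.uint8(63), np.uint8(61), np.uint8(65), np.uint8(63), np.uint8(63), np.uint8(66), np.uint8(66), np.uint8(65), np.uint8(62), np.uint8(62), np.uint8(63), np.uint8(62), np.uint8(63), np.uint8(63), np.uint8(64), np.uint8(63), np.uint8(61), np.uint8(64), np.uint8(65), np.uint8(64), np.uint8(66), np.uint8(65), np.uint8(91), np.uint8(151), np.uint8(177), np.uint8(178), np.uint8(177), np.uint8(177), np.uint8(181), np.uint8(182), np.uint8(177), np.uint8(172), np.uint8(169), np.uint8(172), np.uint8(175)]
row base [np.uint8(180), np.uint8(179), np.uint8(174), np.u
[... 773 characters left out ...]
.uint8(65), np.uint8(63), np.uint8(63), np.uint8(61), np.uint8(65), np.uint8(66), np.uint8(63), np.uint8(63), np.uint8(64), np.uint8(64), np.uint8(66), np.uint8(65), np.uint8(63), np.uint8(54), np.uint8(37), np.uint8(52), np.uint8(53), np.uint8(50), np.uint8(54), np.uint8(45), np.uint8(49), np.uint8(39), np.uint8(40), np.uint8(44), np.uint8(54), np.uint8(50), np.uint8(51), np.uint8(37), np.uint8(35), np.uint8(37), np.uint8(33), np.uint8(35), np.uint8(32), np.uint8(37), np.uint8(37), np.uint8(36), np.uint8(35), np.uint8(36), np.uint8(35), np.uint8(44), np.uint8(33), np.uint8(37), np.uint8(36), np.uint8(35), np.uint8(42), np.uint8(91), np.uint8(97), np.uint8(190), np.uint8(198), np.uint8(208)]
```

Request:
drive_tool:
  deltas:
    - [0,0,0,0,0,8,0.6]
    - [0,0,0,0,0,14,0.6]
    - [0,0,0,0,0,14,0.6]
    - [0,0,0,0,0,14,0.6]
    - [0,0,0,0,0,10,0.6]
    - [0,0,0,0,0,8,0.6]
    - [0,0,0,0,0,7,0.6]
    - [0,0,0,0,0,6,0.6]
    - [0,0,0,0,0,4,0.6]
    - [0,0,0,0,0,0,0.6]
    - [0,0,0,0,0,0,0.6]

```text
time: 4.38
tcp_pos: [433.1, 56.0, 40.9]
orientation: [[0.0, 1.0, 0.0], [1.0, -0.0, -0.0], [-0.0, 0.0, -1.0]]
force: [-0.5, 0.3, -1.4]
gripper_width: 61.5
gripper_force: 49.7
```

Request:
drive_tool:
  deltas:
    - [0,0,0,0,0,1,0.6]
    - [0,0,0,0,0,1,0.6]
    - [0,0,0,0,0,1,0.6]
    - [0,0,0,0,0,0,0.6]

```text
time: 4.72
tcp_pos: [433.3, 56.0, 38.2]
orientation: [[0.0, 1.0, 0.001], [1.0, -0.0, -0.0], [-0.0, 0.001, -1.0]]
force: [-3.1, 0.9, 6.2]
gripper_width: 61.9
gripper_force: 50.5
```

Request:
drive_tool:
  deltas:
    - [0,0,0,0,0,0,0.25]
    - [0,0,0,0,0,0,0]
    - [0,0,0,0,0,0,0]
    - [0,0,0,0,0,0,0]
    - [0,0,0,0,0,-6,0]
    - [0,0,0,0,0,-15,0]
    - [0,0,0,0,0,-25,0]
    - [0,0,0,0,0,-35,0]
    - [0,0,0,-12,10,-20,0]
    - [0,0,0,-25,20,0,0]
    - [0,0,0,-30,24,0,0]
    - [0,0,0,-30,24,0,0]

```text
time: 5.72
tcp_pos: [511.9, -42.1, 139.9]
orientation: [[-0.001, 1.0, 0.002], [1.0, 0.001, -0.0], [-0.0, 0.002, -1.0]]
force: [0.6, 0.4, -0.3]
gripper_width: 85.0
gripper_force: 0.0
```

Request:
drive_tool:
  deltas:
    - [0,0,0,-30,24,0,0]
    - [0,0,0,-28,22,0,0]
    - [0,0,0,-20,16,0,0]
    - [0,0,0,-10,7,0,0]
    - [0,0,0,-3,2,0,0]
    - [0,0,0,0,0,0,0]
    - [0,0,0,0,0,0,0]

```text
time: 6.3
tcp_pos: [581.2, -131.0, 139.0]
orientation: [[-0.001, 1.0, -0.0], [1.0, 0.001, 0.0], [0.0, -0.0, -1.0]]
force: [0.1, -0.7, 0.2]
gripper_width: 85.2
gripper_force: 0.0
```

Run:
```python
from m import *
im,K,T=cap("wrist"); sc,_,_=cap("scene"); s=bot.sense(); p=s["tcp_pos"]; print(s["time"],p,s["gripper_width"])
cv2.imwrite("pics/g3.png",np.hstack([im[:,160:480],cv2.resize(sc[160:280,200:320],(400,400))]))
```

```text
6.4 [ 581.28768026 -130.79844752  139.18578812] 85.55140812574936
```

View pics/g3.png

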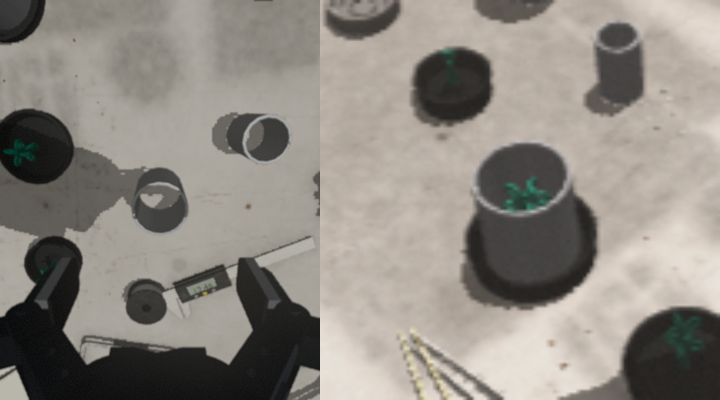

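Flask d sits upright in its base around the tree. The wrist view has the rim of c at about (321,207) and of b at about (426,138). Base b's lip is near (213,262).

Run:
```python
from m import *
im,K,T=cap("wrist")
print("c",ray(K,T,321,207,68).round(1),"b",ray(K,T,426,138,62).round(1))
print("base b lip L/R/top",ray(K,T,184.5,260,20).round(1),ray(K,T,242,260,20).round(1),ray(K,T,213,236,20).round(1))
print("base c right/top/bot",ray(K,T,233.5,146,20).round(1),ray(K,T,198,109.5,20).round(1))
```

```text
c [ 584.7 -133.    68. ] b [676.6 -70.7  62. ]
base b lip L/R/top [ 422.8 -217.6   20. ] [ 491.4 -217.5   20. ] [ 460.6 -186.    20. ]
base c right/top/bot [494.4 -83.2  20. ] [462.6 -47.4  20. ]
```

Request:
drive_tool:
  deltas:
    - [0,0,0,-2,2.5,15,0]
    - [0,0,0,0,0,25,0]
    - [0,0,0,0,0,25,0]
    - [0,0,0,0,0,20,0]
    - [0,0,0,0,0,14,0]
    - [0,0,0,0,0,10,0]
    - [0,0,0,0,0,0,0.3]
    - [0,0,0,0,0,0,0.5]
    - [0,0,0,0,0,0,0.7]
    - [0,0,0,0,0,0,0.7]
    - [0,0,0,0,0,0,0.7]
    - [0,0,0,0,0,0,0.7]

```text
time: 7.45
tcp_pos: [584.9, -134.2, 31.3]
orientation: [[-0.0, 1.0, 0.001], [1.0, 0.0, -0.001], [-0.001, 0.001, -1.0]]
force: [-2.4, 0.8, 5.7]
gripper_width: 50.9
gripper_force: 45.9
```

Request:
drive_tool:
  deltas:
    - [0,0,0,0,0,0,0.7]
    - [0,0,0,0,0,0,0.7]

```text
time: 7.62
tcp_pos: [585.0, -134.2, 31.3]
orientation: [[-0.0, 1.0, 0.002], [1.0, 0.0, -0.001], [-0.001, 0.002, -1.0]]
force: [-1.8, 0.5, 5.6]
gripper_width: 50.8
gripper_force: 45.9
```

Request:
drive_tool:
  deltas:
    - [0,0,0,0,0,-10,0.7]
    - [0,0,0,0,0,-20,0.7]
    - [0,0,0,0,0,-25,0.7]
    - [0,0,0,4,-10,-25,0.7]
    - [0,0,0,8,-22,-15,0.7]
    - [0,0,0,10,-26,0,0.7]
    - [0,0,0,10,-26,0,0.7]
    - [0,0,0,8,-25,0,0.7]
    - [0,0,0,6,-16,0,0.7]
    - [0,0,0,2,-7,0,0.7]
    - [0,0,0,0,0,0,0.7]
    - [0,0,0,0,0,0,0.7]

```text
time: 8.62
tcp_pos: [453.5, -86.4, 125.7]
orientation: [[0.0, 1.0, 0.002], [1.0, -0.0, -0.001], [-0.001, 0.002, -1.0]]
force: [-0.3, -0.7, -1.6]
gripper_width: 50.9
gripper_force: 47.4
```

Run:
```python
from m import *
im,K,T=cap("wrist"); sc,_,_=cap("scene"); s=bot.sense(); p=s["tcp_pos"]; print(s["time"],p,s["gripper_width"])
cv2.imwrite("pics/g4.png",np.hstack([im[:,160:480],cv2.resize(sc[180:330,230:380],(400,400))]))
```

```text
8.7167 [453.74137572 -86.51383827 125.09262407] 50.40151536167079
```

View pics/g4.png

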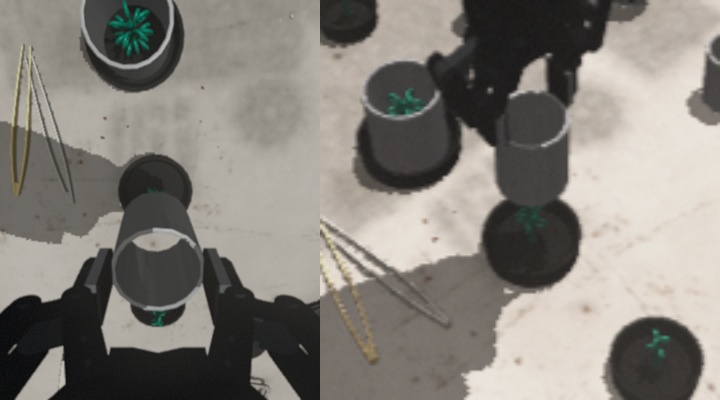

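Flask c is held with its rim centre at (318,270) in the wrist view. Base c's lip spans columns 279 to 352 at row 187 and its far edge is at row 154.

Run:
```python
from m import *
im,K,T=cap("wrist"); p=bot.sense()["tcp_pos"]
print("rim",ray(K,T,318,270,p[2]+37).round(1)); L,R,F=[ray(K,T,*q,20)[:2] for q in((279,187),(352.3,187),(315,153.8))]
print("base",((L+R)/2).round(1),R-L,F.round(1),"centre y",F[1]-39)
```

```text
rim [454.1 -87.3 161.8]
base [452. -79.] [ 7.58275344e+01 -4.65496741e-02] [451.5 -44.7] centre y -83.7435961659911
```

Request:
drive_tool:
  deltas:
    - [0,0,0,3,-2,8,0.7]
    - [0,0,0,0,0,14,0.7]
    - [0,0,0,0,0,14,0.7]
    - [0,0,0,0,0,14,0.7]
    - [0,0,0,0,0,10,0.7]
    - [0,0,0,0,0,8,0.7]
    - [0,0,0,0,0,7,0.7]
    - [0,0,0,0,0,6,0.7]
    - [0,0,0,0,0,4,0.7]
    - [0,0,0,0,0,1,0.7]
    - [0,0,0,0,0,0,0.7]
    - [0,0,0,0,0,0,0.7]

```text
time: 9.77
tcp_pos: [450.7, -83.1, 39.1]
orientation: [[-0.0, 1.0, 0.001], [1.0, 0.0, -0.0], [-0.0, 0.001, -1.0]]
force: [0.9, 0.1, -1.0]
gripper_width: 50.4
gripper_force: 47.4
```

Request:
drive_tool:
  deltas:
    - [0,0,0,0,0,1,0.7]
    - [0,0,0,0,0,1,0.7]
    - [0,0,0,0,0,1,0.7]
    - [0,0,0,0,0,0,0.7]

```text
time: 10.1
tcp_pos: [450.8, -83.3, 37.0]
orientation: [[-0.0, 1.0, 0.001], [1.0, 0.0, -0.001], [-0.001, 0.001, -1.0]]
force: [-6.3, 0.8, 23.2]
gripper_width: 50.6
gripper_force: 50.3
```

Request:
drive_tool:
  deltas:
    - [0,0,0,0,0,0,0.35]
    - [0,0,0,0,0,0,0.1]
    - [0,0,0,0,0,0,0.1]
    - [0,0,0,0,0,0,0.1]
    - [0,0,0,0,0,-6,0.1]
    - [0,0,0,0,0,-15,0.1]
    - [0,0,0,0,0,-25,0.1]
    - [0,0,0,0,0,-30,0.1]
    - [0,0,0,1,20,-16,0.2]
    - [0,0,0,2,32,0,0.2]
    - [0,0,0,2,36,0,0.2]
    - [0,0,0,2,36,0,0.2]

```text
time: 11.1
tcp_pos: [576.0, -75.9, 128.8]
orientation: [[0.0, 1.0, 0.001], [1.0, -0.0, -0.0], [-0.0, 0.001, -1.0]]
force: [1.3, -0.5, 0.6]
gripper_width: 68.5
gripper_force: 0.0
```

Request:
drive_tool:
  deltas:
    - [0,0,0,2,36,0,0.2]
    - [0,0,0,2,32,0,0.2]
    - [0,0,0,1,20,0,0.2]
    - [0,0,0,0.5,10,0,0.2]
    - [0,0,0,0,3.5,0,0.2]
    - [0,0,0,0,0,0,0.2]
    - [0,0,0,0,0,0,0.2]

```text
time: 11.68
tcp_pos: [675.4, -70.5, 127.9]
orientation: [[0.0, 1.0, -0.0], [1.0, -0.0, 0.0], [0.0, -0.0, -1.0]]
force: [-0.3, 0.4, 0.4]
gripper_width: 68.5
gripper_force: 0.0
```

Run:
```python
from m import *
im,K,T=cap("wrist"); sc,_,_=cap("scene"); s=bot.sense(); p=s["tcp_pos"]; print(s["time"],p,s["gripper_width"])
cv2.imwrite("pics/g5.png",np.hstack([im[:,160:480],cv2.resize(sc[200:320,250:370],(400,400))]))
print(proj(K,T,[676.6,-70.7,62]))
```

```text
11.7833 [675.22645913 -70.5617578  128.21329259] 68.38765762064799
[318.7204706  206.85405295]
```

View pics/g5.png

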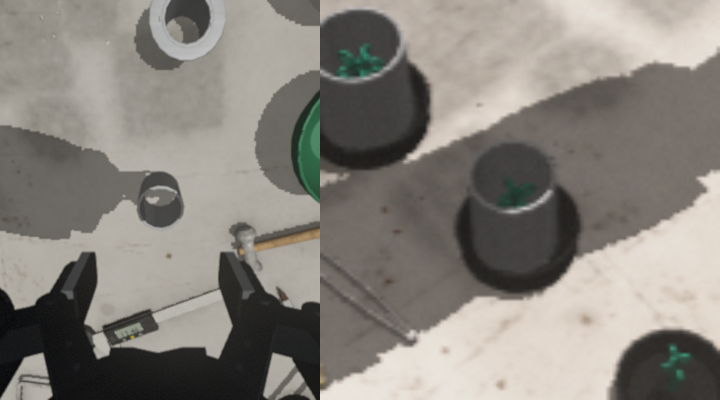

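Flask c sits in its base around the tree. Flask b's rim is centred near (321,208) in the wrist view, about 2 mm right of where I predicted.

Request:
drive_tool:
  deltas:
    - [0,0,0,-1.5,3,15,0.2]
    - [0,0,0,0,0,25,0.2]
    - [0,0,0,0,0,20,0.2]
    - [0,0,0,0,0,18,0.2]
    - [0,0,0,0,0,12,0.2]
    - [0,0,0,0,0,10,0.2]
    - [0,0,0,0,0,0,0.3]
    - [0,0,0,0,0,0,0.5]
    - [0,0,0,0,0,0,0.8]
    - [0,0,0,0,0,0,0.8]
    - [0,0,0,0,0,0,0.8]
    - [0,0,0,0,0,0,0.8]

```text
time: 12.78
tcp_pos: [679.2, -72.1, 29.2]
orientation: [[0.0, 1.0, 0.001], [1.0, -0.0, -0.0], [-0.0, 0.001, -1.0]]
force: [-3.8, 0.6, 7.0]
gripper_width: 40.3
gripper_force: 45.2
```

Request:
drive_tool:
  deltas:
    - [0,0,0,0,0,0,0.8]
    - [0,0,0,0,0,0,0.8]

```text
time: 12.95
tcp_pos: [679.2, -72.2, 29.2]
orientation: [[0.0, 1.0, 0.001], [1.0, -0.0, -0.001], [-0.001, 0.001, -1.0]]
force: [-4.6, -0.4, 7.6]
gripper_width: 40.3
gripper_force: 45.2
```

Request:
drive_tool:
  deltas:
    - [0,0,0,0,0,-10,0.8]
    - [0,0,0,0,0,-20,0.8]
    - [0,0,0,0,0,-25,0.8]
    - [0,0,0,-5,-8,-25,0.8]
    - [0,0,0,-12,-18,-15,0.8]
    - [0,0,0,-20,-29,0,0.8]
    - [0,0,0,-22,-32,0,0.8]
    - [0,0,0,-22,-32,0,0.8]
    - [0,0,0,-22,-32,0,0.8]
    - [0,0,0,-20,-30,0,0.8]
    - [0,0,0,-15,-22,0,0.8]
    - [0,0,0,-9,-14,0,0.8]

```text
time: 13.95
tcp_pos: [460.1, -220.4, 124.0]
orientation: [[0.002, 1.0, 0.001], [1.0, -0.002, -0.001], [-0.001, 0.001, -1.0]]
force: [1.1, -1.0, -1.2]
gripper_width: 40.3
gripper_force: 45.8
```

Request:
drive_tool:
  deltas:
    - [0,0,0,-4,-6,0,0.8]
    - [0,0,0,0,0,0,0.8]
    - [0,0,0,0,0,0,0.8]

```text
time: 14.2
tcp_pos: [456.7, -223.1, 123.4]
orientation: [[0.0, 1.0, 0.001], [1.0, -0.0, -0.0], [-0.0, 0.001, -1.0]]
force: [0.3, 0.7, -1.4]
gripper_width: 40.1
gripper_force: 45.8
```

Run:
```python
from m import *
im,K,T=cap("wrist"); sc,_,_=cap("scene"); s=bot.sense(); p=s["tcp_pos"]; print(s["time"],p,s["gripper_width"])
cv2.imwrite("pics/g6.png",np.hstack([im[:,160:480],cv2.resize(sc[220:370,280:430],(400,400))]))
```

```text
14.3 [ 456.9672     -222.62777273  122.97963345] 39.9933173392416
```

View pics/g6.png

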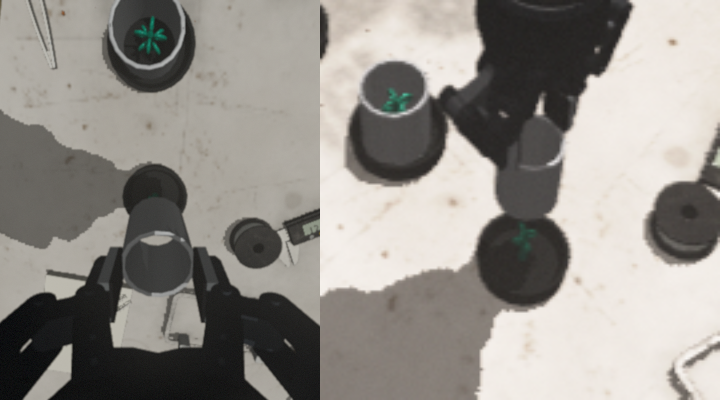

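Flask b is held with its rim at about (318,264). Base b's lip spans columns 283 to 347 at row 195, far edge at row 165.

Run:
```python
from m import *
im,K,T=cap("wrist"); p=bot.sense()["tcp_pos"]
print("rim",ray(K,T,318,264,p[2]+33).round(1)); L,R,F=[ray(K,T,*q,20)[:2] for q in((283,195),(347,195),(315,164.5))]
print("base",((L+R)/2).round(1),R-L,F.round(1),"centre y",F[1]-34)
```

```text
rim [ 457.4 -222.   155.8]
base [ 454.6 -223. ] [6.63440478e+01 3.25941492e-02] [ 454.6 -191.1] centre y -225.14165003069292
```

Request:
drive_tool:
  deltas:
    - [0,0,0,-2.5,-2.5,8,0.8]
    - [0,0,0,0,0,14,0.8]
    - [0,0,0,0,0,14,0.8]
    - [0,0,0,0,0,14,0.8]
    - [0,0,0,0,0,9,0.8]
    - [0,0,0,0,0,8,0.8]
    - [0,0,0,0,0,7,0.8]
    - [0,0,0,0,0,6,0.8]
    - [0,0,0,0,0,4,0.8]
    - [0,0,0,0,0,1,0.8]
    - [0,0,0,0,0,0,0.8]
    - [0,0,0,0,0,0,0.8]

```text
time: 15.35
tcp_pos: [453.7, -225.7, 38.1]
orientation: [[0.0, 1.0, 0.0], [1.0, -0.0, -0.0], [-0.0, 0.0, -1.0]]
force: [-0.2, 0.0, -0.9]
gripper_width: 40.7
gripper_force: 45.8
```

Request:
drive_tool:
  deltas:
    - [0,0,0,0,0,1,0.8]
    - [0,0,0,0,0,0.5,0.8]
    - [0,0,0,0,0,0,0.8]

```text
time: 15.6
tcp_pos: [453.5, -225.5, 36.4]
orientation: [[-0.0, 1.0, 0.0], [1.0, 0.0, -0.0], [-0.0, 0.0, -1.0]]
force: [-0.5, 0.2, -2.0]
gripper_width: 40.1
gripper_force: 45.8
```

Request:
drive_tool:
  deltas:
    - [0,0,0,0,0,1,0.8]
    - [0,0,0,0,0,0.7,0.8]
    - [0,0,0,0,0,0,0.8]

```text
time: 15.85
tcp_pos: [453.7, -225.8, 35.1]
orientation: [[0.0, 1.0, 0.0], [1.0, -0.0, -0.001], [-0.001, 0.0, -1.0]]
force: [-2.0, 1.0, 8.2]
gripper_width: 40.2
gripper_force: 47.6
```

Request:
drive_tool:
  deltas:
    - [0,0,0,0,0,0,0.4]
    - [0,0,0,0,0,0,0.2]
    - [0,0,0,0,0,0,0.2]
    - [0,0,0,0,0,0,0.2]
    - [0,0,0,0,0,-6,0.2]
    - [0,0,0,0,0,-15,0.2]
    - [0,0,0,0,0,-25,0.2]
    - [0,0,0,0,0,-35,0.2]
    - [0,0,0,10,5,-24,0.2]
    - [0,0,0,24,10,0,0.2]
    - [0,0,0,34,12,0,0.2]
    - [0,0,0,36,12,0,0.2]

```text
time: 16.85
tcp_pos: [493.1, -121.0, 140.5]
orientation: [[0.002, 1.0, 0.001], [1.0, -0.002, -0.001], [-0.001, 0.001, -1.0]]
force: [1.5, -0.3, 1.0]
gripper_width: 68.6
gripper_force: 0.0
```

Request:
drive_tool:
  deltas:
    - [0,0,0,36,12,0,0.25]
    - [0,0,0,36,12,0,0.25]
    - [0,0,0,36,12,0,0.25]
    - [0,0,0,36,12,0,0.25]
    - [0,0,0,36,10,0,0.25]
    - [0,0,0,34,8,0,0.25]
    - [0,0,0,26,6,0,0.25]
    - [0,0,0,16,4,0,0.25]
    - [0,0,0,6,2,0,0.25]
    - [0,0,0,0,0,0,0.25]
    - [0,0,0,0,0,0,0.25]

```text
time: 17.77
tcp_pos: [570.4, 140.0, 139.7]
orientation: [[-0.0, 1.0, -0.0], [1.0, 0.0, -0.0], [-0.0, -0.0, -1.0]]
force: [-0.5, -0.0, -0.1]
gripper_width: 63.8
gripper_force: 0.0
```

Run:
```python
from m import *
im,K,T=cap("wrist"); sc,_,_=cap("scene"); s=bot.sense(); p=s["tcp_pos"]; print(s["time"],p,s["gripper_width"])
cv2.imwrite("pics/g7.png",np.hstack([im[:,160:480],cv2.resize(sc[230:350,290:410],(400,400))]))
print(proj(K,T,[570.6,140.4,56]))
for q in((319,200),(319,205),(322,202)): print(q,ray(K,T,*q,56).round(1))
```

```text
17.8667 [570.34225621 139.39232768 139.74750318] 64.05030077290047
[317.62106414 200.06533171]
(319, 200) [571.9 140.5  56. ]
(319, 205) [571.9 135.3  56. ]
(322, 202) [574.9 138.4  56. ]
```

View pics/g7.png

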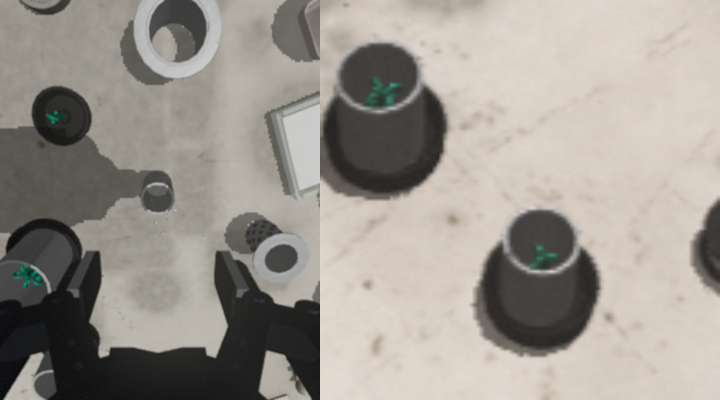

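Flask b sits in its base. The wrist view shows the rim of a centred near (317.5,198), within about 1 mm of the tool position.

Request:
drive_tool:
  deltas:
    - [0,0,0,1.2,0.3,15,0.3]
    - [0,0,0,0,0,25,0.3]
    - [0,0,0,0,0,28,0.3]
    - [0,0,0,0,0,22,0.3]
    - [0,0,0,0,0,12.7,0.3]
    - [0,0,0,0,0,10,0.3]
    - [0,0,0,0,0,0,0.4]
    - [0,0,0,0,0,0,0.6]
    - [0,0,0,0,0,0,0.9]
    - [0,0,0,0,0,0,0.9]
    - [0,0,0,0,0,0,0.9]
    - [0,0,0,0,0,0,0.9]

```text
time: 18.87
tcp_pos: [571.2, 141.7, 27.5]
orientation: [[0.0, 1.0, 0.001], [1.0, -0.0, 0.0], [0.0, 0.001, -1.0]]
force: [0.3, 1.3, 1.1]
gripper_width: 8.5
gripper_force: 0.2
```

Request:
drive_tool:
  deltas:
    - [0,0,0,0,0,0,0.9]
    - [0,0,0,0,0,0,0.9]

```text
time: 19.03
tcp_pos: [571.0, 141.7, 27.1]
orientation: [[-0.0, 1.0, 0.001], [1.0, 0.0, 0.0], [0.0, 0.001, -1.0]]
force: [0.4, 0.1, 0.3]
gripper_width: 8.7
gripper_force: 0.4
```

Run:
```python
from m import *
im,K,T=cap("wrist"); sc,_,_=cap("scene"); sd,_,_=cap("side")
cv2.imwrite("pics/g8.png",np.vstack([np.hstack([im[:,160:480],cv2.resize(sc[110:230,220:350],(400,400))])]))
cv2.imwrite("pics/g8s.png",cv2.resize(sd[190:320,220:350],(400,400)))
```

```text
(no output)
```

View pics/g8.png

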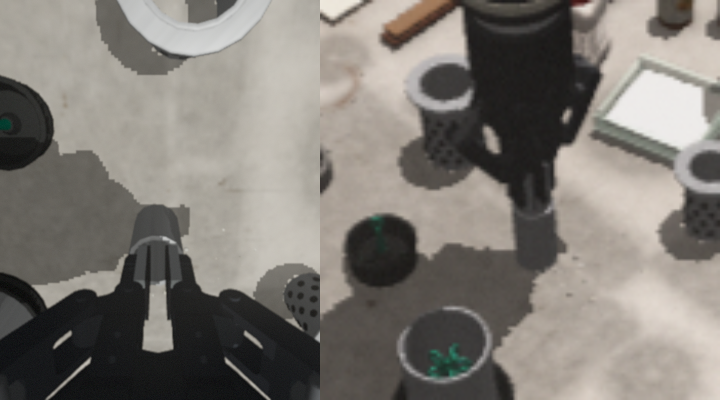

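View pics/g8s.png

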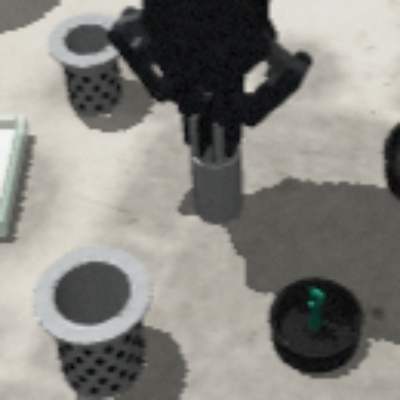

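Run:
```python
from m import *
im,K,T=cap("wrist"); s=bot.sense(); print(s["tcp_pos"],s["force"],s["gripper_width"],s["gripper_force"])
for q in((315,236),(290,262),(342,262)): print(q,ray(K,T,*q,56).round(1))
print("far base",ray(K,T,315,205,0))
for dz in(0,19,56): print(dz,proj(K,T,s["tcp_pos"]+[0,0,dz]))
```

```text
[570.90692376 141.72883466  26.93926066] [-0.33636155 -0.20656804  0.56364333] 8.6964677214474 0.5504847317934036
(315, 236) [569.7 158.1  56. ]
(290, 262) [555.  141.3  56. ]
(342, 262) [585.4 141.3  56. ]
far base [569.19848864 157.0137895    0.        ]
0 [317.23427745 239.13994538]
19 [317.20869143 252.9002151 ]
56 [317.13947647 290.12432553]
```

The fingers have ended up inside the rim of flask a without any contact force. The flask still stands upright at (570,141). I'll shut them fully for clearance and draw out slowly.

Request:
drive_tool:
  deltas:
    - [0,0,0,0,0,0,1]
    - [0,0,0,0,0,0,1]
    - [0,0,0,0,0,-2,1]
    - [0,0,0,0,0,-2,1]
    - [0,0,0,0,0,-2,1]
    - [0,0,0,0,0,-2,1]
    - [0,0,0,0,0,0,1]

```text
time: 19.82
tcp_pos: [571.0, 141.7, 35.3]
orientation: [[-0.0, 1.0, 0.001], [1.0, 0.0, 0.0], [0.0, 0.001, -1.0]]
force: [0.3, -0.4, 0.1]
gripper_width: -0.0
gripper_force: 0.0
```

Run:
```python
from m import *
sd,K,T=cap("side"); s=bot.sense(); print(s["tcp_pos"],s["force"],s["gripper_width"],s["gripper_force"])
cv2.imwrite("pics/g9s.png",cv2.resize(sd[210:290,260:340],(500,500),interpolation=cv2.INTER_CUBIC))
```

```text
[570.97050571 141.69477407  35.15276813] [ 0.50486537 -0.36214812 -0.07536936] -0.10816860238824087 0.0
```

View pics/g9s.png

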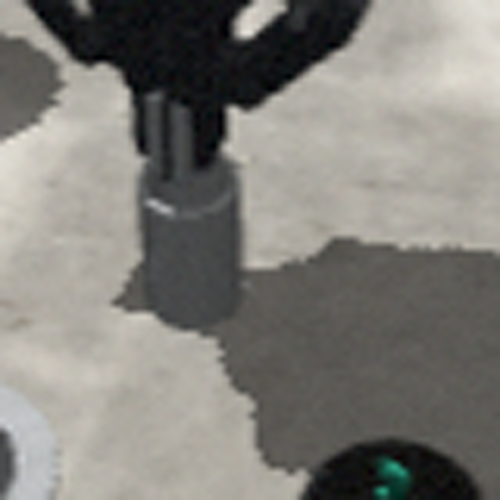

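The flask stays put while the shut fingers come out, so the 45 N grip pushed the pads through the thin wall. I'll retract, open, and regrip at 20 N with the closure limited to about 32 mm.

Request:
drive_tool:
  deltas:
    - [0,0,0,0,0,-4,1]
    - [0,0,0,0,0,-8,1]
    - [0,0,0,0,0,-10,1]
    - [0,0,0,0,0,-12,1]
    - [0,0,0,0,0,-15,1]
    - [0,0,0,0,0,-20,1]
    - [0,0,0,0,0,-25,0.9]
    - [0,0,0,0,0,-10,0.3]
    - [0,0,0,0,0,0,0.3]
    - [0,0,0,0,0,0,0.3]
    - [0,0,0,0,0,0,0.3]
    - [0,0,0,0,0,0,0.3]
  grip_force: 20

```text
time: 20.87
tcp_pos: [570.2, 141.6, 137.8]
orientation: [[0.0, 1.0, -0.002], [1.0, -0.0, -0.0], [-0.0, -0.002, -1.0]]
force: [-0.7, -0.2, 0.2]
gripper_width: 59.3
gripper_force: 0.0
```

```bash
cat > rim.py <<'E'
from m import *
im,K,T=cap("wrist"); s=bot.sense(); p=s["tcp_pos"]; print(s["time"],p.round(1) if hasattr(p,'round') else p,s["gripper_width"])
# bright thin rim: ellipse from white-tophat mask near the predicted rim
c=proj(K,T,[570.5,141.5,56]); print("pred px",c)
g=cv2.cvtColor(im,cv2.COLOR_BGR2GRAY); x,y=np.int32(c)
for r in range(y-30,y+28,4): print(r,' '.join(f"{v:3d}" for v in g[r,x-28:x+30:2]))
E
python3 rim.py
```

```text
20.9167 [570.3 141.6 137.9] 59.71213565154776
pred px [317.82222592 201.21717958]
171  91  92 128 152 154 152 150 148 144 145 148 151 149 146 147 151 147 154 161 165 166 164 159 156 158 155 153 152 151
175  93  94  94  93  95  95  92  93  96  89  75  70  71  70  70  72  72  75  91 132 162 160 155 152 151 150 150 151 150
179  89  90  89  90  90  93  91  90  77  66  69  69  70  70  70  71  73  73  74  76  89 152 154 151 152 149 146 148 153
183  89  89  89  90  92  89  89  81  68  69  68  70  68  75  70  70  70  74  71  68  73 100 154 152 152 153 151 151 150
187  90  91  91  93  92  90  89  69  65  81 106 110 101 109 133 137 132 102 101  84  65  78 151 156 154 152 151 150 148
191  90  91  92  93  94  93  88  79  99  93  94  93  95  96  95  96  96  93  93  96  99  84 114 155 151 151 150 149 149
195  90  91  92  93  92  91  87 101  70  63  74  96 116  98  97  97  96 102  87  70  69  91 106 154 158 155 152 149 147
199 152 152 152 153 153 141  97  82  63  65  74  75  72  69  70  69  69  70  71  69  66  76 101 151 157 154 150 148 148
203 155 154 150 149 148 150 111  90  65  65  71  76  75  69  70  69  70  69  70  70  67  74 100 131 157 157 157 153 152
207 150 151 150 147 144 146 130  99  78  69  70  74  74  70  70  70  71  69  70  69  69  96 129 157 155 156 154 156 155
211 141 142 144 146 150 152 153 151 121 120 108  76  74  70  70  69  69  67  74 120 116 146 149 181 157 150 152 151 151
215 147 148 148 150 148 149 149 150 155 158 159 170 176 169 163 163 166 165 161 159 161 162 157 153 151 150 148 147 149
219 142 143 142 143 148 151 152 155 155 153 154 153 153 154 154 153 154 156 157 156 157 162 161 156 153 152 150 148 150
223 152 149 148 147 149 150 152 152 152 148 151 153 148 150 147 154 156 156 157 158 158 161 162 157 154 155 154 156 157
227 151 149 147 147 145 145 145 146 149 150 152 154 153 151 153 154 153 154 155 153 159 159 155 156 158 161 159 158 158
```

Request:
drive_tool:
  deltas:
    - [0,0,0,0.3,0.5,15,0.3]
    - [0,0,0,0,0,25,0.3]
    - [0,0,0,0,0,26,0.3]
    - [0,0,0,0,0,22,0.3]
    - [0,0,0,0,0,12,0.3]
    - [0,0,0,0,0,10,0.3]
    - [0,0,0,0,0,0,0.4]
    - [0,0,0,0,0,0,0.5]
    - [0,0,0,0,0,0,0.55]
    - [0,0,0,0,0,0,0.58]
    - [0,0,0,0,0,0,0.6]
    - [0,0,0,0,0,0,0.61]
  grip_force: 20

```text
time: 21.92
tcp_pos: [571.6, 142.0, 29.4]
orientation: [[0.0, 1.0, 0.001], [1.0, -0.0, 0.0], [0.0, 0.001, -1.0]]
force: [0.1, 0.2, -0.4]
gripper_width: 33.3
gripper_force: 0.0
```

Request:
drive_tool:
  deltas:
    - [0,0,0,0,0,0,0.62]
    - [0,0,0,0,0,0,0.63]
    - [0,0,0,0,0,0,0.63]

```text
time: 22.17
tcp_pos: [571.3, 142.0, 29.0]
orientation: [[-0.0, 1.0, 0.0], [1.0, 0.0, -0.0], [-0.0, 0.0, -1.0]]
force: [-0.2, -1.0, 0.2]
gripper_width: 31.3
gripper_force: 0.0
```

Request:
drive_tool:
  deltas:
    - [0,0,0,0,0,0,0.64]
    - [0,0,0,0,0,0,0.65]
    - [0,0,0,0,0,0,0.65]

```text
time: 22.42
tcp_pos: [571.3, 142.0, 28.9]
orientation: [[0.0, 1.0, -0.0], [1.0, -0.0, -0.0], [-0.0, -0.0, -1.0]]
force: [-0.1, -0.3, 0.7]
gripper_width: 29.9
gripper_force: 0.0
```

Request:
drive_tool:
  deltas:
    - [0,0,0,0,0,0,0.66]
    - [0,0,0,0,0,0,0.67]
    - [0,0,0,0,0,0,0.67]

```text
time: 22.67
tcp_pos: [571.3, 142.0, 28.9]
orientation: [[-0.0, 1.0, -0.0], [1.0, 0.0, -0.0], [-0.0, -0.0, -1.0]]
force: [-1.0, -0.3, 0.4]
gripper_width: 27.9
gripper_force: 0.0
```

Run:
```python
from m import *
im,K,T=cap("wrist"); s=bot.sense(); p=s["tcp_pos"]; print(s["gripper_width"],s["gripper_force"])
g=cv2.cvtColor(im,cv2.COLOR_BGR2GRAY)
for q in([554,142,56],[588,142,56],[571,159,56],[571,125,56],[556,142,48],[586,142,48],[571,142,29]): print(q,proj(K,T,q).round(1))
for r in range(205,320,6): print(r,' '.join(f"{v:3d}" for v in g[r,270:366:3]))
```

```text
28.42903286477425 0.0
[554, 142, 56] [288.  259.7]
[588, 142, 56] [345.5 259.7]
[571, 159, 56] [316.7 233.6]
[571, 125, 56] [316.8 284.2]
[556, 142, 48] [292.5 253. ]
[586, 142, 48] [341. 253.]
[571, 142, 29] [316.9 239.2]
205  96  99 102 103 101 100  98 100 100 100 103 103  90  87  77  77  83  84 118 170 113 115 132 122 106 109 161 158 162 160 162 165
211  99 100  99 100  96  99 101  98 101 100  76  72  74  76  75  75  77  77  80  82  70  97 105 101  99 100  98 124 163 165 167 168
217  96  97  95  97  98 100  96  96  97  71  73  74  75  74  72  74  76  77  76  83  80  70  81 103 100 100 100 122 161 161 160 161
223  96  94  96  97  99  99  96  97  80  69  71  73  74  74  72  72  73  78  79  75  78  81  70 103 103 100  99 123 161 162 161 162
229  98  96  96  99 100 101  99  98  70  70  71  74  74  73  72  72  71  72  72  70  72  72  68  96 100 100  99 156 160 162 165 163
235  95  95  97  97 100  98 100  91  68  70  73  71  78  93 108 105  96  86  83  70  72  69  69  79 119 136 164 162 159 159 162 165
241  96  97  96  98  98  98  98  71  69  94 108  98  84  73  69  71  72  72  76  99 1
[... 1062 characters left out ...]
 180 179 162  35  41  45  65  41  38  37
295  32  31  32  32  34  43  30 113 162 161 159 161 163 166 173 167 166 164 165 167 168 172 179 180 183  55  41  47  38  38  38  38
301  29  29  33  31  32  39  29 158 164 167 168 167 163 165 167 169 169 166 166 168 168 170 172 178 186 112  38  44  40  38  37  40
307  29  28  32  31  31  40  52 169 167 168 169 168 165 165 168 168 167 169 173 171 171 167 171 177 184 176  38  47  35  39  37  39
313  28  28  32  31  30  36 102 167 167 168 170 169 167 164 165 164 163 165 167 169 168 167 171 179 185 183  39  44  38  36  36  40
319  30  29  33  30  51  47 141 162 164 165 165 164 162 161 162 163 164 163 164 167 167 175 176 179 181 185  81  69  36  36  37  37
```

Request:
drive_tool:
  deltas:
    - [0,0,0,0,0,0,0.68]
    - [0,0,0,0,0,0,0.69]
    - [0,0,0,0,0,0,0.69]

```text
time: 22.97
tcp_pos: [571.3, 142.0, 28.9]
orientation: [[0.0, 1.0, 0.0], [1.0, -0.0, 0.0], [0.0, 0.0, -1.0]]
force: [0.0, 0.1, -0.9]
gripper_width: 26.4
gripper_force: 0.0
```

Run:
```python
from m import *
im,K,T=cap("wrist"); s=bot.sense(); print(s["gripper_width"],s["gripper_force"])
g=cv2.cvtColor(im,cv2.COLOR_BGR2GRAY)
for r in range(229,292,4): print(r,' '.join(f"{v:3d}" for v in g[r,282:352:2]))
```

```text
26.880008511173056 0.0
229 101 100 102 100  99  93  71  70  71  73  73  74  74  74  72  72  72  73  71  71  72  73  73  72  72  71  77  70  79 103 101 101 100  99 124
233  99 100 100 100 101  80  69  69  70  71  72  73  74  74  72  71  73  74  71  71  70  72  72  71  71  69  70  69  70  97 101 102 115 114 130
237  99  98  99  99  96  71  68  69  70  76  86 100 111 115 109 107 109 110 109 108 110 110 103  82  71  69  69  68  71 134 171 170 169 168 165
241  98  98  98  98  85  69  68  79 105 107 103  93  82  74  72  72  70  71  71  74  72  77  90 107 110 106  94  73  68 101 168 170 168 164 162
245  87  78  81  82  66  52  84 106  92  69  66  67  67  69  71  72  70  70  72  73  70  71  72  74  72  85 103 104  86  68 116 124 130 129 127
249  74  73  73  72  57  29  47  68  64  66  66  68  69  70  72  71  70  69  72  72  71  71  72  72  71  70  71  98 108  93  36  46  75  76  78
253  73  72  74  69  40  30  39  63  65  67  65  66  68  70  72  72  70  72  71  71  71  71  72  73  72  68  69  68  90  84  36  41  72  76  76
257  73  72  72  66  29  28  38  66  65  65  66  68  70  71  72  71  
[... 526 characters left out ...]
  28  29  37 101  84  66  69  70  70  73  74  74  71  71  72  72  71  71  71  71  72  82 103 120 126  87  35  38  38  35  70
277  71  66  30  29  30  31  62 123 107 104 100  87  74  72  73  72  72  70  72  72  70  72  78 120 164 163 160 173 171 114  34  36  38  37  54
281 101  71  38  30  30  29  97 158 158 157 147 125 110 107 108 108 105 102 105 108 106 117 122 145 168 169 171 169 168 147  34  37  37  40  53
285 110  88  42  33  32  33 118 160 158 158 159 161 162 162 159 161 161 164 166 166 164 164 165 167 167 167 168 170 172 163  58  35  37  43  64
289  50  48  39  33  32  44 150 162 161 159 159 159 159 157 157 157 158 161 163 160 157 161 158 166 168 171 175 179 180 178  96  35  40  44  49
```

The finger edges start at row 247 in the wrist view, which projects to z ≈ 57 to 59. So the real tips sit just above flask a's 56 mm rim, and the pads have been closing over the flask, not around it. I'll open, go lower, and close again.

Request:
drive_tool:
  deltas:
    - [0,0,0,0,0,0,0.3]
    - [0,0,0,0,0,0,0.3]
    - [0,0,0,0,0,0,0.3]
    - [0,0,0,0,0,0,0.3]
    - [0,0,0,0,0,6,0.3]
    - [0,0,0,0,0,6,0.3]
    - [0,0,0,0,0,6,0.3]
    - [0,0,0,0,0,0,0.3]
    - [0,0,0,0,0,0,0.4]
    - [0,0,0,0,0,0,0.5]
    - [0,0,0,0,0,0,0.55]
    - [0,0,0,0,0,0,0.58]
  grip_force: 25

```text
time: 24.02
tcp_pos: [571.4, 142.0, 11.1]
orientation: [[0.0, 1.0, 0.0], [1.0, -0.0, 0.0], [0.0, 0.0, -1.0]]
force: [-1.7, 0.3, 0.5]
gripper_width: 36.0
gripper_force: 0.4
```

Request:
drive_tool:
  deltas:
    - [0,0,0,0,0,0,0.6]
    - [0,0,0,0,0,0,0.61]
    - [0,0,0,0,0,0,0.63]
    - [0,0,0,0,0,0,0.65]
    - [0,0,0,0,0,0,0.65]

```text
time: 24.43
tcp_pos: [571.3, 142.0, 11.2]
orientation: [[-0.0, 1.0, 0.0], [1.0, 0.0, 0.0], [0.0, 0.0, -1.0]]
force: [-1.6, -0.6, 5.7]
gripper_width: 33.2
gripper_force: 24.3
```

Request:
drive_tool:
  deltas:
    - [0,0,0,0,0,-8,0.68]
    - [0,0,0,0,0,-15,0.68]
    - [0,0,0,0,0,-25,0.68]
    - [0,0,0,0,0,-25,0.68]
    - [0,0,0,6,-8,-20,0.68]
    - [0,0,0,12,-16,-10,0.68]
    - [0,0,0,16,-22,0,0.68]
    - [0,0,0,16,-22,0,0.68]
    - [0,0,0,12,-17,0,0.68]
    - [0,0,0,8,-10,0,0.68]
    - [0,0,0,3,-4,0,0.68]
    - [0,0,0,0,0,0,0.68]

```text
time: 25.43
tcp_pos: [472.1, 215.4, 114.2]
orientation: [[-0.001, 1.0, 0.0], [1.0, 0.001, 0.0], [0.0, 0.0, -1.0]]
force: [-0.4, 0.7, -1.9]
gripper_width: 33.3
gripper_force: 25.1
```

Request:
drive_tool:
  deltas:
    - [0,0,0,0,0,0,0.68]
    - [0,0,0,0,0,0,0.68]

```text
time: 25.6
tcp_pos: [473.3, 214.5, 113.8]
orientation: [[0.001, 1.0, 0.0], [1.0, -0.001, -0.0], [-0.0, 0.0, -1.0]]
force: [0.7, -0.3, -2.1]
gripper_width: 33.0
gripper_force: 25.1
```

Run:
```python
from m import *
im,K,T=cap("wrist"); s=bot.sense(); p=np.array(s["tcp_pos"]); print(s["time"],p.round(1),s["gripper_width"],s["gripper_force"])
g=cv2.cvtColor(im,cv2.COLOR_BGR2GRAY)
e=proj(K,T,[473,215,20]);f=proj(K,T,p+[0,0,45]); print("base px",e,"far",proj(K,T,[473,244,20]),"L",proj(K,T,[444,215,20]),"R",proj(K,T,[502,215,20]),"rim px",f, proj(K,T,p+[0,17,45]),proj(K,T,p+[0,-17,45]))
x,y=np.int32(e)
for r in range(y-44,y+16,4): print(r,' '.join(f"{v:3d}" for v in g[r,x-38:x+40:2]))
print()
x,y=np.int32(f)
for r in range(y-40,y+34,4): print(r,' '.join(f"{v:3d}" for v in g[r,x-38:x+40:2]))
```

```text
25.65 [473.2 214.5 113.8] 33.161421236592275 25.122932754456997
base px [317.07706055 196.84379766] far [317.03396418 168.36234762] L [288.20380084 196.87118793] R [345.95438223 196.81640353] rim px [317.1013116  277.28447952] [317.05421345 248.67081499] [317.14500147 303.82750942]
152 156 158 156 156 153 154 155 157 160 163 162 161 157 156 157 158 158 156 159 161 160 159 158 158 159 160 159 160 159 158 159 158 159 158 158 158 159 159 159
156 155 156 157 155 152 154 156 155 159 160 158 158 156 156 156 155 157 158 159 159 159 158 159 162 160 162 161 158 160 161 159 160 162 162 162 163 163 163 163
160 156 156 154 156 155 155 153 154 154 156 153 156 156 156 155 153 155 155 156 158 158 156 157 159 160 158 157 158 159 159 161 164 165 164 164 167 165 164 164
164 154 155 153 151 151 152 151 150 150 150 150 149 148 108  96  95  94  96  92  89 129 146 152 156 160 160 158 159 158 158 159 159 162 163 164 164 166 166 167
168 152 153 152 154 153 153 153 152 138  97  96  95  73  50  46  50  52  54  55  56  55  56  54  50  54  92 150 160 159 159 158 161 164 162 161 160 163 161 160
172 120 152 156 1
[... 3923 characters left out ...]
  66  67  69  68  87 101  99 115 147 153 148  63  33  31  39
297  37  29  27  31  64  69  69  68  66  80  94  99 100  95  82  70  68  69  66  64  65  67  70  71  77  89  98 100 103 130 151 154 154 155 158 100  28  30  36
301  37  31  26  41  65  68  71  73  73  75  73  76  69  76  97 100 102 105 101  99  99 102 102 107 115 132 149 153 155 153 155 157 158 158 159 143  32  30  36
305  36  31  24  56  66  68  72  70  71  74  74  77  76  78  59  45  42  40  31  67 154 158 157 155 154 156 159 156 151 148 148 151 151 149 151 146  62  30  38
309  33  32  32  63  66  69  71  72  71  73  74  76  78  77  77  63  47  46  45  42 115 157 157 157 157 155 156 155 153 151 150 152 152 153 156 156  97  32  37
```

The rim of a is at about (473,214.5). Base a's lip spans columns 288 to 345 with its far edge at row 166, so its centre is about (472.5,216.5). I'll shift by (-0.7,+1.8) and lower.

Request:
drive_tool:
  deltas:
    - [0,0,0,1.8,-0.7,8,0.68]
    - [0,0,0,0,0,14,0.68]
    - [0,0,0,0,0,14,0.68]
    - [0,0,0,0,0,14,0.68]
    - [0,0,0,0,0,11,0.68]
    - [0,0,0,0,0,9,0.68]
    - [0,0,0,0,0,8,0.68]
    - [0,0,0,0,0,6,0.68]
    - [0,0,0,0,0,5,0.68]
    - [0,0,0,0,0,3,0.68]
    - [0,0,0,0,0,0,0.68]
    - [0,0,0,0,0,0,0.68]

```text
time: 26.65
tcp_pos: [471.7, 216.8, 22.0]
orientation: [[0.0, 1.0, 0.0], [1.0, -0.0, 0.0], [0.0, 0.0, -1.0]]
force: [0.4, 0.1, -0.6]
gripper_width: 33.4
gripper_force: 25.1
```

Request:
drive_tool:
  deltas:
    - [0,0,0,0,0,1,0.68]
    - [0,0,0,0,0,1,0.68]
    - [0,0,0,0,0,1,0.68]
    - [0,0,0,0,0,0,0.68]

```text
time: 26.98
tcp_pos: [471.6, 216.8, 18.8]
orientation: [[0.0, 1.0, 0.0], [1.0, -0.0, 0.0], [0.0, 0.0, -1.0]]
force: [0.2, 0.2, -0.7]
gripper_width: 33.0
gripper_force: 25.1
```

Request:
drive_tool:
  deltas:
    - [0,0,0,0,0,1,0.68]
    - [0,0,0,0,0,1,0.68]
    - [0,0,0,0,0,0,0.68]

```text
time: 27.23
tcp_pos: [471.7, 216.9, 17.2]
orientation: [[-0.0, 1.0, 0.0], [1.0, 0.0, 0.0], [0.0, 0.0, -1.0]]
force: [-1.6, -0.5, 5.1]
gripper_width: 33.5
gripper_force: 25.6
```

Contact came at TCP z = 17.2, as computed for fully seated. Releasing, retreating, then a numeric check.

Request:
drive_tool:
  deltas:
    - [0,0,0,0,0,0,0.5]
    - [0,0,0,0,0,0,0.35]
    - [0,0,0,0,0,0,0.3]
    - [0,0,0,0,0,0,0.3]
    - [0,0,0,0,0,-5,0.3]
    - [0,0,0,0,0,-12,0.3]
    - [0,0,0,0,0,-20,0.3]
    - [0,0,0,0,0,-30,0.3]
    - [0,0,0,0,0,-35,0.3]
    - [0,0,0,0,0,-35,0.3]
    - [0,0,0,0,20,-35,0.3]
    - [0,0,0,-10,35,-15,0.3]

```text
time: 28.23
tcp_pos: [526.0, 208.1, 209.6]
orientation: [[-0.002, 1.0, 0.005], [1.0, 0.002, 0.002], [0.002, 0.005, -1.0]]
force: [1.0, 0.8, 1.6]
gripper_width: 59.9
gripper_force: 0.0
```

Request:
drive_tool:
  deltas:
    - [0,0,0,-35,20,0,0.2]
    - [0,0,0,-38,5,0,0.2]
    - [0,0,0,-38,0,0,0.2]
    - [0,0,0,-38,0,0,0.2]
    - [0,0,0,-38,0,0,0.2]
    - [0,0,0,-30,0,0,0.2]
    - [0,0,0,-12,0,0,0.2]
    - [0,0,0,0,0,0,0.2]
    - [0,0,0,0,0,0,0.2]

```text
time: 28.98
tcp_pos: [551.5, -22.1, 204.1]
orientation: [[0.001, 1.0, 0.0], [1.0, -0.001, 0.0], [0.0, 0.0, -1.0]]
force: [0.3, 0.2, -0.6]
gripper_width: 68.4
gripper_force: 0.0
```

```bash
cat > chk.py <<'E'
from m import *
from scipy.optimize import least_squares
C=dict(d=(433.5,57),c=(452,-85),b=(454,-225),a=(471.7,216.8))
s=bot.sense(); print(s["time"],np.round(s["tcp_pos"],1))
views={n:cap(n) for n in("scene","side","wrist")}
# rim: bright thin ring over dark interior; fit an ellipse to tophat pixels, compare with the ring expected if seated
for k,(x,y) in C.items():
    z=H[k]+6
    for n in views:
        im,K,T=views[n]; hgt=im.shape
        th=np.linspace(0,6.283,73)[:-1]; R=OD[k]/2-1.5
        g=cv2.cvtColor(im,cv2.COLOR_BGR2GRAY).astype(np.float32)
        ctr=proj(K,T,[x,y,z]); pts=[]
        if not(30<ctr[0]<610 and 30<ctr[1]<370): continue
        for t in th:
            e=proj(K,T,[x+R*np.cos(t),y+R*np.sin(t),z])-ctr; L=np.linalg.norm(e); u=e/L
            rr=np.arange(L*.6,L*1.4,.25); q=ctr+rr[:,None]*u
            v=cv2.remap(g,q[:,0].astype(np.float32)[None],q[:,1].astype(np.float32)[None],1)[0]
            i=np.argmax(np.convolve(v,[-1]*6+[0]*2+[1]*4,'same') if 0 else v-cv2.blur(v[None],(25,1))[0])
            pts.append(q[i])
        el=cv2.fitEllipseDirect(np.float32(pts)); ex=cv2.fitEllipseDirect(np.float32([proj(K,T,[x+R*np.cos(t),y+R*np.sin(t),z]) for t in th]))
        f=lambda e:(np.round(e[0],1).tolist(),np.round(e[1],1).tolist(),round(e[2]))
        print(k,n,"got",f(el),"expect",f(ex))
E
python3 chk.py
```

```text
28.9833 [551.5 -22.1 204.1]
d scene got ([260.3, 212.4], [20.7, 30.2], 86) expect ([259.7, 212.5], [21.6, 28.9], 80)
d side got ([367.5, 218.6], [22.8, 29.2], 100) expect ([367.9, 219.6], [20.6, 30.2], 98)
d wrist got ([201.3, 114.7], [55.7, 66.9], 142) expect ([201.2, 114.0], [57.3, 66.0], 143)
c scene got ([307.2, 251.3], [22.8, 26.3], 75) expect ([307.9, 251.5], [20.9, 25.5], 86)
c side got ([375.5, 180.4], [13.3, 25.7], 99) expect ([375.4, 179.8], [13.3, 22.2], 97)
c wrist got ([232.4, 238.3], [36.5, 49.4], 128) expect ([234.6, 238.2], [37.4, 43.3], 111)
b scene got ([356.0, 301.4], [19.1, 23.6], 94) expect ([355.7, 300.4], [19.7, 22.3], 100)
b side got ([387.5, 150.5], [8.9, 19.3], 96) expect ([387.4, 150.3], [8.7, 16.0], 97)
b wrist got ([245.6, 328.1], [21.9, 29.1], 99) expect ([247.0, 327.8], [23.4, 29.8], 100)
a scene got ([236.0, 170.1], [9.2, 13.9], 80) expect ([236.0, 170.2], [9.0, 13.2], 80)
a side got ([323.6, 278.5], [13.6, 17.1], 94) expect ([323.8, 278.9], [14.0, 17.2], 93)
```

All four rims lie where fully seated, upright flasks should be, to about 1 px in the fixed views and about 2 px in the wrist view. The gripper is clear, so I'm handing in.

```bash
python3 -c "
from rig import job; print(job.job_done())"
```

```text
the job is handed in; nothing more can be done
None
```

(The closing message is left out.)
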